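Press the handle bushing home in a floor jack's tilted socket

ROBOT

A 6-joint arm with a two-finger parallel gripper is mounted at the origin on the work surface. World frame = base frame: x ahead of the robot, y to its left, z up, the work surface at z = 0. Lengths are in m, angles in rad, forces in N, time in s.
With the tool pointing down it reaches from about 0.35 to 0.725 m from the base axis. Payload 4.3 kg.
Tool frame: the origin (TCP) lies midway between the tips of the shut fingers; the grasp point (between the pads) lies 19 mm behind it (ctrl.pinch_z is the x of the grasp point in the tool frame, in m); x points along the fingers, y is the direction in which the jaws open and shut, and the axes are right-handed (so a half turn about x gives the same grasp; the last joint's range is limited). The gripper opens to 85 mm and grips with 20 to 120 N. Pads are 22 mm wide; open, the fingers measure 114 mm over their backs; the gripper's body (76 mm by 85 mm) begins 54 mm behind the grasp point. The pads swing forward as they close: fully open they stand 13 mm farther back than shut.
Start: joints at [1.217, 0.377, 0.081, 1.274, 0, 1.46], TCP at [0.139, 0.558, 0.231] pointing down, gripper open.
Joint ranges: [-2.72, 2.72], [-0.84, 1.66], [-1.02, 1.22], [-1.77, 2.12], [-1.37, 1.28], [-3.14, 3.14]. Speed limits (rad/s): [2.57, 2.57, 3.14, 3.14, 3.14, 3.14].

INTERFACE

Orientations are given as a unit quaternion [x, y, z, w].
In Python, from cell import ctrl gives the robot as it stands.
- The arm moves only by the tool arm_command, never from a script. Its argument "moves" is a list that holds one entry, the list of rows, each a list of 4 numbers: the shift along the tool's x, y, z in units of 30 mm (1.0 is 30 mm), then the turn about the tool's x in units of 6 degrees (1.0 is 6 degrees). A call has 1 to 20 rows; each row shifts and turns the commanded pose from where the row before left it, along the tool's axes as they then stand; what a row does not reach is not made up. A row lasts 1/12 s, in which the tool goes at most 41.7 mm and 7.16 degrees, less where a joint would pass 70% of its speed; a pose out of reach is approached as far as the arm can. A call is refused whole if a number of a shift passes 1 or a number of a turn 1, either way. A call with a gripper value outside its range is refused whole. "claw" is the gripper's target within -1 to 1 (shut at 1, half-way at 0, fully open at -1), set as the call begins (left out, the last holds). The fingers move at their own pace and stop on an object; "squeeze" is the grip in N (left out, the last holds). Time passes only in rows, so rows that do not move let the fingers close. It gives the time, the measured TCP pose, the force and the opening at its end, in the units of the state.
- ctrl.sense(): the state, without advancing time (a new reading comes with each control period).
- ctrl.capture(name): name is "scene" or "top" or "wrist"; returns (picture, depth): 384x512x3 uint8, red, green, blue; 384x512 float32, m along the optical axis (not along the pixel's ray), 0 where there is no reading.
- ctrl.get_calibration(name): a dict with "fx", "fy", "cx", "cy" (pixels), "distortion" ([k1, k2, p1, p2, k3] as OpenCV has them; the pictures are not rectified), "extrinsics" (4x4, takes a point from camera to world coordinates). Camera axes: x right, y down, z forward; pixel columns grow to the right and rows downward; lengths in m; the calibration is good to about 2 mm. A picture is of the moment at which its call begins: read the wrist's pose just before it. get_calibration takes no time and is no camera call; for the wrist camera it gives the pose at the moment of the call.
- ctrl.job_done(): hands the job in, once; it reports no verdict.
The state is a dict: "t": time; "joint_pos": joint angles; "qvel": joint speeds; "joint_torque": joint torques, N m; "position": TCP position; "orientation": TCP orientation; "force": force on the tool from outside, world axes, zero at the start; "moment": the same for the moment, N m; "width": opening from 0.0 (shut) to 1.0 (fully open).
Only numpy, scipy, OpenCV 4.12 (cv2) and the standard library are available. Lean on these libraries where they do the work, as an engineer would, in place of code of your own. Each camera call takes 0.05 s, during which the arm holds its last target.

TASK

Fit the new bronze shouldered bushing into the floor jack's leaning handle socket: turn it until its tab finds the slot in the socket's rim, press it fully home with its shoulder flush on the rim, and let go of it. Leave everything else on the bench where it is.

Things in the scene. Friction and masses are not known exactly. Their poses are not given: they have to be found in the camera images.
- bushing_center (a point): The bushing to fit: hollow, bronze, 80 mm long, about 0.5 kg, standing upright on the bench, shoulder up. Point on its axis, 40 mm above its foot; z is the axis, foot to shoulder; x points to its tab. Body 40 mm outside, 30 mm inside diameter, 66 mm long, foot edge rounded by 2.5 mm. It goes into the socket foot first.
- bushing_seat (a point): On the bushing's axis in the plane of its shoulder's underside, 66 mm above the foot; axes as bushing_center. The shoulder is a flange of 56 mm diameter, 14 mm high, from here to the top end. Gripped across the shoulder at right angles to the tab, fingers pass either side of the socket tube. Fully home, this point lies at socket_mouth.
- bushing_tab (a point): Outer face of the bushing's tab, level with the shoulder's underside, 34 mm from the axis; axes as bushing_center. The tab is a bar 10 mm wide on the edge of the shoulder, sticking out 6 mm past it and reaching 10 mm down below the shoulder along the body.
- socket_mouth (a point): Centre of the open rim of the jack's handle socket, a dark steel tube of 50 mm outside, 42 mm inside diameter, 80 mm deep. z: the tube's axis, out of the bore; it leans 24 to 40 degrees from vertical over the jack's handle end, towards the robot. x: square to z, forwards and up along the jack. Rim 150 to 190 mm above the bench. Lean and turn of the socket are stiff.
- slot_middle (a point): Middle of the range of places of the rim's slot: on the rim, 23 mm from socket_mouth along its x; same axes. The slot takes the tab: 13 mm wide, 12 mm deep, cut through the tube wall. The socket may be turned about its axis, so the slot really stands up to 0.6 rad to either side of here: not measured, to be seen or felt. Off the slot, the tab rides on the rim and the shoulder stays 10 mm proud.
- press_land (a point): On the tube's axis, 61 mm inside the rim; axes as socket_mouth. The bushing slides freely (1 mm clearance all round) until its foot is here and its shoulder, tab in slot, is 5 mm proud; the last 5 mm are a press fit that takes a push of roughly 10 to 20 N along the axis, until the shoulder meets the rim.
- jack: The red floor jack, 0.43 m long, 0.2 m wide over its rear casters, too heavy to shift, its handle end to the robot. Origin on the bench below the pivot about which the socket leans; x points to its nose, 0.37 m ahead, z up. Chassis up to 110 mm high at the handle end.
- sleeve_center (a point): Bystander: plain bronze sleeve without shoulder, 44 mm diameter, 60 mm high, standing. Point half-way up its axis.
- old_bushing_center (a point): Bystander: worn dark steel bushing standing on its 62 mm flange, 48 mm high, no tab. Point half-way up its axis.
- wrench: Bystander: steel wrench, 190 mm long, lying flat; origin on the bench under its middle, x along it.
- mallet: Bystander: hammer, 280 mm long, lying flat; origin on the bench under its middle, x along it towards the head.
- spray_can: Bystander: aluminium can, 66 mm diameter, 190 mm high, standing; origin at the centre of its foot.
- dent_rod: Bystander: bent steel dent rod with a black T-handle, 350 mm long, lying flat; origin on the bench under its middle, x along it, handle at the -x end.
- parts_dish: Bystander: round steel dish with bolts, 100 mm diameter, 22 mm high; origin at the centre of its foot.
Things that resemble listed ones, but are neither listed nor needed, are in the scene too. What is shaped like the part that bears bushing_center but white is not meant.

How it is judged:
At the end, for the whole second after the job is handed in: The bushing's shoulder sits flush on the socket's rim (underside less than 1.5 mm above the rim plane, its centre within 3 mm of the rim's centre, axes within 3 degrees) and the bushing is at rest there (z of bushing_seat in the frame of socket_mouth below 0.0015 m and distance between bushing_seat and socket_mouth below 0.003 m and angle between the z axis of bushing_seat and the z axis of socket_mouth, either way round below 0.05 rad and linear speed of bushing below 0.02 m/s); the robot touches nothing.
It fails at once if another thing on the bench is moved by more than 30 mm (distance of any of sleeve_center, old_bushing_center, wrench, mallet, spray_can, dent_rod, parts_dish from where it was at the start of the episode above 0.03 m).
It also fails if it takes over 64 s, if anything falls off the work surface, if the arm or the gripper's body presses on something with over 40 N, if the wrist force passes 120 N, or if a joint passes its speed limit or range.

## Working session

There is one attempt and no reset: what is moved stays moved. The work goes in short steps, Python scripts to look and compute and a tool call to move; the robot and the scene stay as the last step left them, time stands still between calls to the robot, and variables do not carry over. Pictures are saved under pics/ and viewed, and the job is handed in when it is done.

Besides the shell and the picture viewer there is one more tool, called after "Call:" by a JSON object that holds its "fn" and its "kwargs", one argument or row to a line. arm_command: Moves the arm, as the interface text tells. Its arguments: {"type":"object","properties":{"moves":{"type":"array","items":{"type":"array","items":{"type":"array","items":{"type":"number"}}}},"claw":{"type":"number"},"squeeze":{"type":"number"}},"required":["moves"]}

```bash
ls; mkdir -p pics
python3 - <<'E'
from cell import ctrl
import cv2,numpy as np
s=ctrl.sense();print(s)
for n in ["scene","top","wrist"]:
    c=ctrl.get_calibration(n);print(n,c)
    p,d=ctrl.capture(n);cv2.imwrite(f"pics/{n}0.png",p[:,:,::-1]);np.save(f"pics/{n}0.npy",d)
E
```

```text
pics
{'t': 0.0, 'joint_pos': array([1.21667762e+00, 3.78066135e-01, 7.96463471e-02, 1.27439921e+00,
       2.94678765e-05, 1.46051377e+00]), 'qvel': array([-0.00048187, -0.00079791, -0.00096589,  0.00157449,  0.00169175,
        0.00041178]), 'joint_torque': array([-1.46329080e-04, -4.63603699e+01,  2.69876003e+01,  2.05147761e-02,
       -2.29749603e-04, -1.01507240e-05]), 'position': array([0.13857086, 0.55738799, 0.23036704]), 'orientation': array([ 0.08530212,  0.70203241, -0.08668918,  0.701683  ]), 'force': array([-0.21895111, -0.46932084, -0.79333251]), 'moment': array([-0.02644547, -0.03202313,  0.02845669]), 'width': 0.9961227891220116}
scene {'fx': 349.2874941973782, 'fy': 349.2874941973782, 'cx': 257.05845314870623, 'cy': 193.05082176371226, 'distortion': array([-0.07100649,  0.        ,  0.        ,  0.        ,  0.        ]), 'extrinsics': array([[ 0.25386329,  0.71460554, -0.65183767,  1.20202497],
       [ 0.96723217, -0.18482357,  0.17407523, -0.18984464],
       [ 0.00392016, -0.67466967, -0.73810938,  0.92996105],
       [ 0.        ,  0.        ,  0.        ,  1.  
[... 320 characters left out ...]
12487e-01,  1.27790046e-02, -3.42271309e-03,
         4.07049025e-04],
       [ 1.38147798e-03, -1.56444725e-01, -9.87685749e-01,
         1.63745422e+00],
       [ 0.00000000e+00,  0.00000000e+00,  0.00000000e+00,
         1.00000000e+00]])}
wrist {'fx': 337.94160836484735, 'fy': 337.94160836484735, 'cx': 250.5987959290078, 'cy': 191.35642653155213, 'distortion': array([-0.09992555,  0.        ,  0.        ,  0.        ,  0.        ]), 'extrinsics': array([[ 0.24054979,  0.93751305,  0.2514062 ,  0.07514465],
       [ 0.97063374, -0.23168937, -0.06473163,  0.57258101],
       [-0.00243861,  0.25959453, -0.96571462,  0.37271104],
       [ 0.        ,  0.        ,  0.        ,  1.        ]])}
```

View pics/scene0.png

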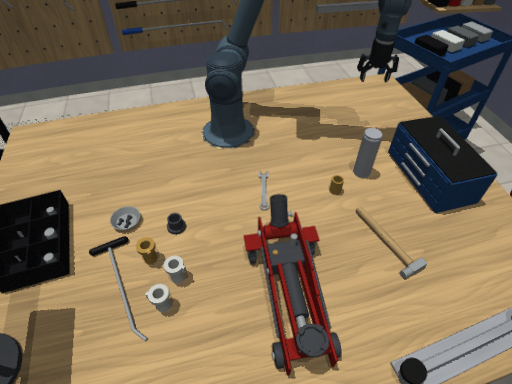

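View pics/top0.png

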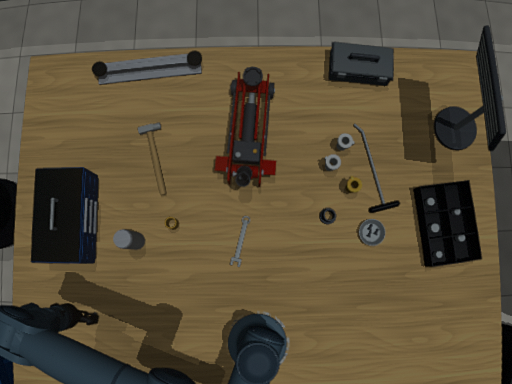

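View pics/wrist0.png

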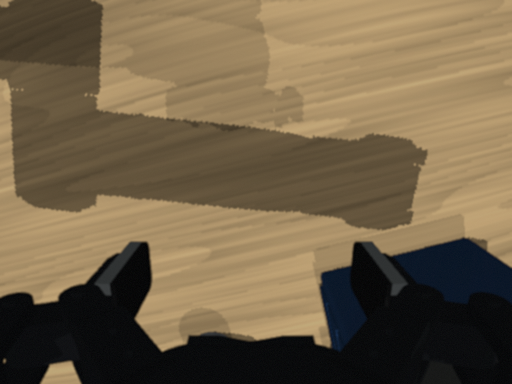

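Scene picture: the candidates are the bronze flanged part at scene (146,247)/top (352,184), two white look-alikes at scene (175,268) and (160,296), the dark old bushing at (176,222), and the plain bronze sleeve at (337,184). The bronze one with a shoulder fits the description. I'll confirm it in an enlarged crop.

Run:
```python
import cv2,numpy as np
a=cv2.imread("pics/scene0.png");b=cv2.imread("pics/top0.png")
f=lambda im,x,y,r:cv2.resize(im[y-r:y+r,x-r:x+r],(390,390),interpolation=cv2.INTER_CUBIC)
o=np.hstack([f(a,150,250,35),f(b,348,175,35)])
cv2.imwrite("pics/crop1.png",o)
o=np.hstack([f(a,280,225,45),f(b,245,165,40)])
cv2.imwrite("pics/crop2.png",o)
```

```text
(no output)
```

View pics/crop1.png

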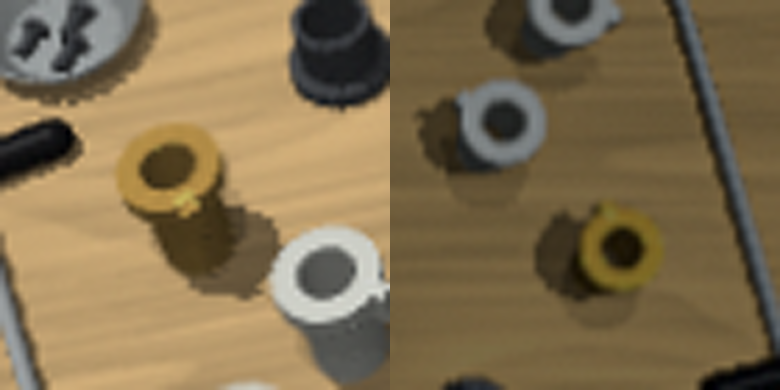

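View pics/crop2.png

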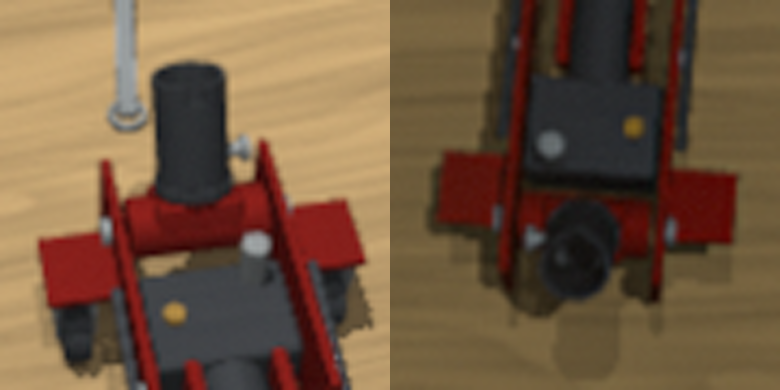

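The crop shows the bronze shouldered part, tab toward lower right in the scene view and at top (350,180) in the top view, so that is the bushing. The socket tube is at scene (279,210) and top (243,178). Measuring both next.

```bash
cat > h.py <<'E'
import cv2,numpy as np
from cell import ctrl
def K(c):
    return np.array([[c['fx'],0,c['cx']],[0,c['fy'],c['cy']],[0,0,1]]),c['distortion']
def plane(c,uv,z):
    k,D=K(c);n=cv2.undistortPoints(np.array(uv,float).reshape(-1,1,2),k,D)[:,0]
    r=np.c_[n,np.ones(len(n))]@c['extrinsics'][:3,:3].T;o=c['extrinsics'][:3,3]
    return o+r*((z-o[2])/r[:,2])[:,None]
def cloud(c,d,mask):
    v,u=np.nonzero(mask&(d>0));k,D=K(c)
    n=cv2.undistortPoints(np.c_[u,v].astype(float).reshape(-1,1,2),k,D)[:,0]
    p=np.c_[n,np.ones(len(n))]*d[v,u][:,None]
    return p@c['extrinsics'][:3,:3].T+c['extrinsics'][:3,3],np.c_[u,v]
E
python3 - <<'E'
from h import *
np.set_printoptions(precision=4,suppress=True)
for n,box in [("scene",(120,225,175,275)),("top",(335,165,372,205))]:
    im=cv2.imread(f"pics/{n}0.png");c=ctrl.get_calibration(n);d=np.load(f"pics/{n}0.npy")
    hsv=cv2.cvtColor(im,cv2.COLOR_BGR2HSV)
    m=np.zeros(d.shape,bool);x0,y0,x1,y1=box;m[y0:y1,x0:x1]=1
    m&=(hsv[...,1]>150)&(hsv[...,0]>15)&(hsv[...,0]<35)
    P,uv=cloud(c,d,m)
    print(n,len(P),P[:,2].min(),P[:,2].max())
    top=P[P[:,2]>0.072];uvt=uv[P[:,2]>0.072]
    (cx,cy),r=cv2.minEnclosingCircle(top[:,:2].astype(np.float32));print("top pts",len(top),top.mean(0),cx,cy,r)
    ctr=np.array([cx,cy]);rr=np.hypot(*(top[:,:2]-ctr).T)
    # robust circle: inner points
    far=top[np.argsort(-rr)[:8]];print(far, np.sort(rr)[-8:])
    E_=cv2.fitEllipse(uvt.astype(np.float32));print(E_,plane(c,[E_[0]],0.08))
# socket
for n,box in [("scene",(250,185,320,250)),("top",(225,165,265,192))]:
    c=ctrl.get_calibration(n);d=np.load(f"pics/{n}0.npy")
    m=np.zeros(d.shape,bool);x0,y0,x1,y1=box;m[y0:y1,x0:x1]=1
    P,uv=cloud(c,d,m);P=P[P[:,2]>0.115];print(n,len(P));
    i=np.argsort(-P[:,2])[:12];print(P[i]);np.save(f"pics/sock_{n}.npy",P)
E
```

```text
scene 347 0.007473298413891105 0.08470044644974739
top pts 184 [ 0.5707 -0.3589  0.0799] 0.5725358128547668 -0.3594873249530792 0.03000687249004841
[[ 0.5491 -0.378   0.0803]
 [ 0.546  -0.3456  0.0802]
 [ 0.6014 -0.3517  0.0794]
 [ 0.5441 -0.3516  0.0795]
 [ 0.5434 -0.3572  0.0805]
 [ 0.5438 -0.3544  0.0802]
 [ 0.5436 -0.3599  0.0818]
 [ 0.5515 -0.3399  0.0807]] [0.0287 0.0289 0.0291 0.0292 0.0295 0.0299 0.0299 0.0299]
((145.1336212158203, 245.86062622070312), (14.203153610229492, 15.578243255615234), 71.47525024414062) [[ 0.5715 -0.3583  0.08  ]]
top 202 -0.0067232128628393895 0.09176527100542442
top pts 138 [ 0.5675 -0.3597  0.08  ] 0.5703457593917847 -0.35979658365249634 0.02897612378001213
[[ 0.5422 -0.3664  0.0784]
 [ 0.5419 -0.3547  0.0812]
 [ 0.598  -0.3514  0.0753]
 [ 0.5562 -0.385   0.0806]
 [ 0.5434 -0.3495  0.072 ]
 [ 0.5461 -0.3445  0.0785]
 [ 0.5457 -0.3738  0.0788]
 [ 0.5532 -0.382   0.077 ]] [0.0281 0.0284 0.0287 0.0289 0.0289 0.0289 0.0289 0.0289]
((353.9355163574219, 183.96527099609375), (12.189080238342285, 13.073944091796875), 153.6636199951172) [[ 0.5677 -0.3597  0.08  ]]
scene 605
[[0.5956 0.0476 0.1937]
 [0.5912 0.0551 0.191 ]
 [0.5927 0.0457 0.191 ]
 [0.5883 0.0294 0.1908]
 [0.5916 0.0579 0.1906]
 [0.5912 0.0285 0.1901]
 [0.5918 0.0313 0.1899]
 [0.5932 0.0516 0.1899]
 [0.5888 0.053  0.189 ]
 [0.5957 0.0508 0.1886]
 [0.5934 0.028  0.1883]
 [0.5866 0.033  0.188 ]]
top 254
[[0.5898 0.0505 0.198 ]
 [0.5933 0.0306 0.1963]
 [0.5867 0.024  0.1946]
 [0.5939 0.0473 0.194 ]
 [0.5834 0.0208 0.1939]
 [0.5869 0.0274 0.1939]
 [0.5907 0.054  0.1938]
 [0.5875 0.0574 0.193 ]
 [0.5907 0.0307 0.1919]
 [0.5844 0.0608 0.1915]
 [0.5942 0.0274 0.1914]
 [0.591  0.0274 0.1904]]
```

Run:
```python
from h import *
from scipy.optimize import least_squares
np.set_printoptions(precision=4,suppress=True)
P=np.load("pics/sock_scene.npy");P=P[(P[:,2]>0.125)&(np.abs(P[:,1]-.043)<.04)&(P[:,0]<0.67)]
print(len(P),P.min(0),P.max(0))
def res(p,P=P,full=False):
    a=np.array([p[2],p[3],1]);a/=np.linalg.norm(a);o=np.array([p[0],p[1],.15])
    q=P-o;h=q@a;r=np.linalg.norm(q-h[:,None]*a,axis=1)
    return (r-.025,h,a,o) if full else r-.025
s=least_squares(res,[.59,.043,-.5,0],loss='soft_l1',f_scale=.002)
r,h,a,o=res(s.x,full=True)
g=abs(r)<.003
print(s.x,"axis",a,"lean",np.degrees(np.arccos(a[2])),g.sum(),np.std(r[g]))
hs=np.sort(h[g]);print("top h",hs[-12:],"mouth",o+a*hs[-6])
for n in["scene","top"]:
  Q=np.load(f"pics/sock_{n}.npy");r,h,a,o=res(s.x,Q,True);m=(r<.001)&(r>-.006);print(n,np.sort(h[m])[-15:])
# jack red outline in top
im=cv2.imread("pics/top0.png");hsv=cv2.cvtColor(im,cv2.COLOR_BGR2HSV);m=((hsv[...,0]<8)|(hsv[...,0]>172))&(hsv[...,1]>150)&(hsv[...,2]>40)
v,u=np.nonzero(m);c=ctrl.get_calibration("top");k=(u>200)&(u<290)&(v<180);p=plane(c,np.c_[u,v][k],.08);print(cv2.fitLine(p[:,:2].astype(np.float32),cv2.DIST_L2,0,.01,.01).ravel())
```

```text
513 [0.5512 0.0145 0.1252] [0.6313 0.0793 0.1937]
[ 0.5875  0.0409 -0.4738  0.0221] axis [-0.4281  0.02    0.9035] lean 25.376713933842893 423 0.001359314742589075
top h [0.0348 0.0349 0.0349 0.0353 0.0353 0.0353 0.0354 0.0357 0.0359 0.0361
 0.0368 0.0368] mouth [0.5724 0.0416 0.182 ]
scene [0.0349 0.0349 0.0349 0.035  0.035  0.0353 0.0353 0.0354 0.0355 0.0356
 0.0357 0.0359 0.0363 0.0368 0.0368]
top [0.0371 0.0372 0.0373 0.0377 0.0382 0.0383 0.0385 0.0392 0.0392 0.0395
 0.0397 0.0403 0.0411 0.0411 0.0426]
[ 0.9961 -0.0886  0.7593  0.0237]
```

Run:
```python
import cv2,numpy as np
a=cv2.imread("pics/scene0.png");b=cv2.imread("pics/top0.png")
def f(im,x,y,r):
    c=im[y-r:y+r,x-r:x+r].astype(float);c=255*(np.clip(c/90,0,1))**.6
    return cv2.resize(c.astype(np.uint8),(390,390),interpolation=cv2.INTER_CUBIC)
cv2.imwrite("pics/crop3.png",np.hstack([f(a,279,208,22),f(b,243,178,16)]))
```

```text
(no output)
```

View pics/crop3.png

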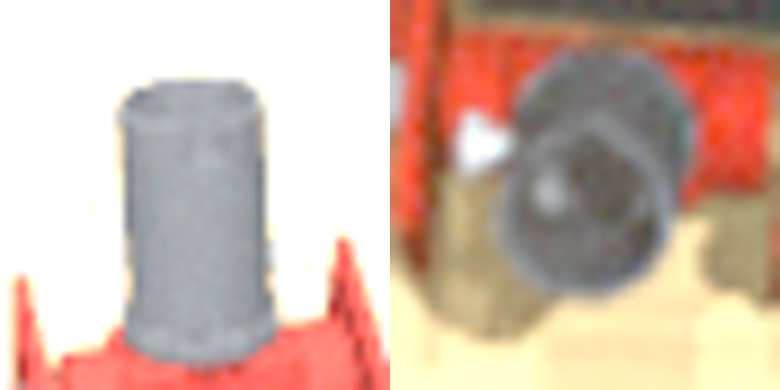

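Call:
{"fn": "arm_command", "kwargs": {
  "moves": [
    [[0, 0, 0, 1], [0, 0, 0, 1], [0, 0, 0, 0]]
  ]
}}

```text
t: 0.4
position: [0.1387, 0.5578, 0.2309]
orientation: [0.159, 0.689, -0.16, 0.689]
force: [-1.5, -0.4, 0.3]
width: 0.997
```

Call:
{"fn": "arm_command", "kwargs": {
  "moves": [
    [[-0.6, 0, 0, -1], [-0.6, 0, 0, -1], [-0.6, 0, 0, -1], [-0.4, 0, 0, -1], [0, 0, 0, 0]]
  ]
}}

```text
t: 0.82
position: [0.1392, 0.5592, 0.3]
orientation: [0.012, 0.706, -0.009, 0.708]
force: [-0.5, 0.5, 0.4]
width: 1.004
```

```bash
cat >> h.py <<'E'
from scipy.spatial.transform import Rotation as Ro
def units(dst):
    s=ctrl.sense();R=Ro.from_quat(s['orientation']).as_matrix()
    d=np.array(dst)-s['position'];u=R.T@d/.03
    print("t",s['t'],"pos",s['position'].round(4),"R",R.round(3).tolist(),"q",s['joint_pos'].round(3),"F",s['force'].round(1));print("units",u.round(2),"rows",np.abs(u).max().round(2), np.linalg.norm(u)*30/41.7)
E
python3 -c "
from h import *
units([.526,.04,.27])"
```

```text
t 0.8167 pos [0.1392 0.5592 0.3   ] R [[0.002, 0.03, 1.0], [0.004, 1.0, -0.03], [-1.0, 0.004, 0.002]] q [ 1.217  0.372  0.25   1.444 -0.     1.247] F [-0.5  0.5  0.4]
units [  0.95 -16.91  13.41] rows 16.91 15.542399585421425
```

Call:
{"fn": "arm_command", "kwargs": {
  "moves": [
    [[0, -0.94, 0.74, 0], [0, -0.94, 0.74, 0], [0, -0.94, 0.74, 0], [0, -0.94, 0.74, 0], [0, -0.94, 0.74, 0], [0, -0.94, 0.74, 0], [0, -0.94, 0.74, 0], [0, -0.94, 0.74, 0], [0, -0.94, 0.74, 0], [0, -0.94, 0.74, 0], [0, -0.94, 0.74, 0], [0, -0.94, 0.74, 0], [0.1, -0.94, 0.74, 0], [0.2, -0.94, 0.74, 0], [0.2, -0.94, 0.74, 0], [0.2, -0.94, 0.74, 0], [0.2, -0.94, 0.74, 0], [0, -0.94, 0.74, 0], [0, 0, 0, 0], [0, 0, 0, 0]]
  ]
}}

```text
t: 2.48
position: [0.5209, 0.0356, 0.2687]
orientation: [0.014, 0.708, -0.013, 0.706]
force: [-0.4, 0.8, -0.5]
width: 1.0
```

Run:
```python
from h import *
units([.526,.04,.27])
c=ctrl.get_calibration("wrist");p,d=ctrl.capture("wrist");cv2.imwrite("pics/w1.png",p[:,:,::-1]);np.save("pics/w1.npy",d)
np.savez("pics/w1c.npz",**c)
k,D=K(c);E=np.linalg.inv(c['extrinsics']);a=np.array([-.428,.02,.9035]);m=np.array([.572,.0416,.182])
for q in(m,m-.061*a):print(cv2.projectPoints((E[:3,:3]@q+E[:3,3]).reshape(1,1,3),np.zeros(3),np.zeros(3),k,D)[0].ravel())
```

```text
t 2.4833 pos [0.5209 0.0356 0.2687] R [[-0.002, 0.038, 0.999], [0.0, 0.999, -0.038], [-1.0, 0.0, -0.002]] q [-0.054  0.263  0.017  1.327  0.    -0.015] F [-0.4  0.8 -0.5]
units [-0.04  0.15  0.17] rows 0.17 0.16587577770713335
[262.55654912 262.45286389]
[260.00689769 260.72751662]
```

View pics/w1.png

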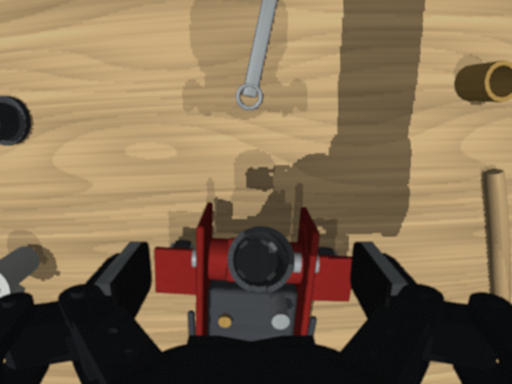

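Wrist picture: the socket tube is at (262,260), seen almost down its bore. Robot side is up, +y is right.

Run:
```python
import cv2,numpy as np
a=cv2.imread("pics/w1.png")
c=a[215:305,215:305].astype(float);c=255*(np.clip(c/80,0,1))**.6
cv2.imwrite("pics/w1c.png",cv2.resize(c.astype(np.uint8),(590,590),interpolation=cv2.INTER_CUBIC))
d=np.load("pics/w1.npy")[215:305,215:305];m=(d>.15)&(d<.3)
x=np.clip((d-.19)/.08,0,1)*255;cv2.imwrite("pics/w1d.png",cv2.resize(x.astype(np.uint8),(590,590),interpolation=cv2.INTER_NEAREST))
```

```text
(no output)
```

View pics/w1c.png

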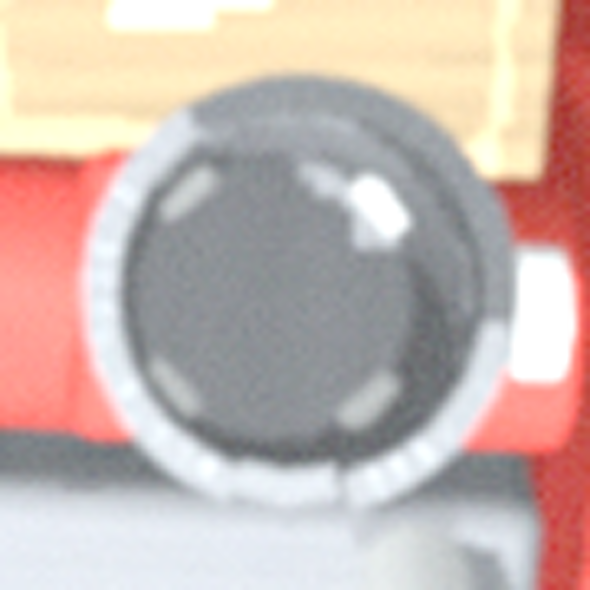

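View pics/w1d.png

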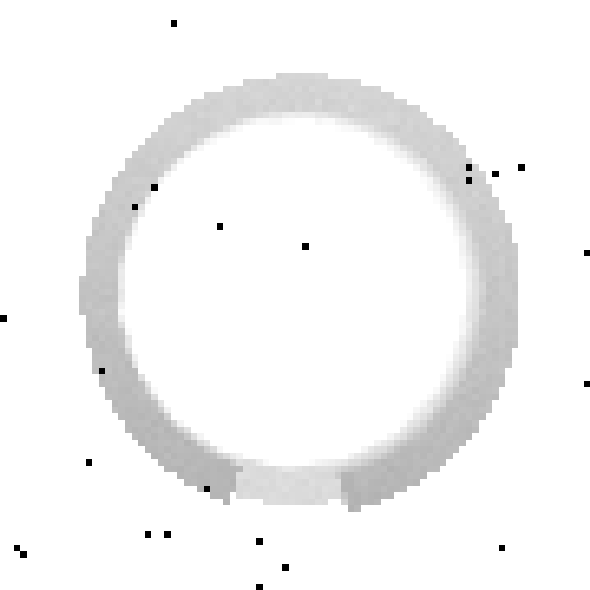

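The depth crop shows the slot clearly: the rim drops between columns 235 and 342 at the bottom, just left of centre. I'll compute the rim plane, centre and slot angle from it.

```bash
cat > rim.py <<'E'
from h import *
from scipy.optimize import least_squares
def rim(c,d,m0,a0,verbose=True):
    P,uv=cloud(c,d,np.ones(d.shape,bool))
    q=P-m0;h=q@a0;r=np.linalg.norm(q-h[:,None]*a0,axis=1)
    B=P[(abs(h)<.012)&(r<.03)&(r>.015)]
    a=a0
    ctr=B.mean(0)
    h=(B-m0)@a; k=abs(h-np.median(h))<.006;C=B[k]
    for _ in range(8):
        ctr=C.mean(0);_,_,vt=np.linalg.svd(C-ctr);a=vt[2]*np.sign(vt[2][2])
        h=(B-ctr)@a;C=B[abs(h)<.0018]
    X=np.cross([0,1,0],a);X/=np.linalg.norm(X);Y=np.cross(a,X)
    xy=np.c_[(C-ctr)@X,(C-ctr)@Y]
    # circle centre: rim annulus 21..25 with both edges
    f=lambda p:np.maximum(abs(np.hypot(*(xy-p).T)-.023)-.0019,0)
    s=least_squares(f,np.zeros(2));m=ctr+s.x[0]*X+s.x[1]*Y
    th=np.degrees(np.arctan2(xy[:,1]-s.x[1],xy[:,0]-s.x[0]));rr=np.hypot(*(xy-s.x).T)
    t=np.sort(th);g=np.diff(np.r_[t,t[0]+360]);i=g.argmax()
    print("n",len(C),"axis",a,"lean",np.degrees(np.arccos(a[2])),"mouth",m,"r",rr.min(),rr.max(),"gap",t[i],g[i],"slot mid",t[i]+g[i]/2)
    sl=t[i]+g[i]/2;sd=np.cos(np.radians(sl))*X+np.sin(np.radians(sl))*Y
    print("slot dir",sd)
    return m,a,sd
E
python3 - <<'E'
from rim import *
np.set_printoptions(precision=4,suppress=True)
c=dict(np.load("pics/w1c.npz"));d=np.load("pics/w1.npy")
rim(c,d,np.array([.572,.0416,.182]),np.array([-.428,.02,.9035]))
E
```

```text
n 981 axis [-0.4518  0.0434  0.8911] lean 26.99139871902701 mouth [0.5697 0.0401 0.1808] r 0.02082656192890609 0.02519582646683979 gap -21.513607286982253 31.65877497838194 slot mid -5.684219797791284
slot dir [ 0.8856 -0.099   0.4538]
```

Slot measured: its direction is (0.886,-0.099,0.454), about 1° from slot_middle. The lean is 27° and the mouth is at (0.570,0.040,0.181). Moving over the bushing.

Call:
{"fn": "arm_command", "kwargs": {
  "moves": [
    [[0, 0, 0, -0.9], [0, 0, 0, -0.9], [0, 0, 0, -0.9], [0, 0, 0, -0.9], [0, -0.92, -0.21, 0], [0, -0.92, -0.21, 0], [0, -0.92, -0.21, 0], [0, -0.92, -0.21, 0], [0, -0.92, -0.21, 0], [0, -0.92, -0.21, 0], [0, -0.92, -0.21, 0], [0, -0.92, -0.21, 0], [0, -0.92, -0.21, 0], [0, -0.92, -0.21, 0], [0, -0.92, -0.21, 0], [0, -0.92, -0.21, 0], [0, -0.92, -0.21, 0], [0, -0.92, -0.21, 0], [0, 0, 0, 0], [0, 0, 0, 0]]
  ]
}}

```text
t: 4.2
position: [0.5675, -0.3561, 0.2694]
orientation: [-0.12, 0.697, 0.121, 0.697]
force: [-0.4, -0.1, -0.3]
width: 0.999
```

```bash
cat > bush.py <<'E'
from h import *
import sys
np.set_printoptions(precision=4,suppress=True)
name=sys.argv[1]
units([.569,-.359,.25])
c=ctrl.get_calibration("wrist");p,d=ctrl.capture("wrist");cv2.imwrite(f"pics/{name}.png",p[:,:,::-1]);np.save(f"pics/{name}.npy",d)
P,uv=cloud(c,d,np.ones(d.shape,bool))
k=(abs(P[:,2]-.08)<.006)&(np.hypot(P[:,0]-.569,P[:,1]+.359)<.045);T=P[k]
from scipy.optimize import least_squares
f=lambda q:np.maximum(abs(np.hypot(*(T[:,:2]-q).T)-.0215)-.0063,0)
s=least_squares(f,[.569,-.359],loss='soft_l1',f_scale=.0005).x
r=np.hypot(*(T[:,:2]-s).T);t=T[(r>.0297)];dd=t[:,:2]-s
print(len(T),"ctr",s,"z",np.median(T[:,2]),"rmin",np.percentile(r,1),"tab n",len(t),"yaw",np.degrees(np.arctan2(*dd.mean(0)[::-1])))
E
python3 bush.py w2
```

```text
t 4.2 pos [ 0.5675 -0.3561  0.2694] R [[-0.001, -0.335, 0.942], [0.001, 0.942, 0.335], [-1.0, 0.002, -0.0]] q [-0.655  0.598  0.531  1.505  0.001 -0.997] F [-0.4 -0.1 -0.3]
units [ 0.65 -0.11  0.01] rows 0.65 0.47061030353620287
1798 ctr [ 0.5659 -0.36  ] z 0.07937330047194607 rmin 0.01459065999668445 tab n 33 yaw 17.86107982139441
```

View pics/w2.png

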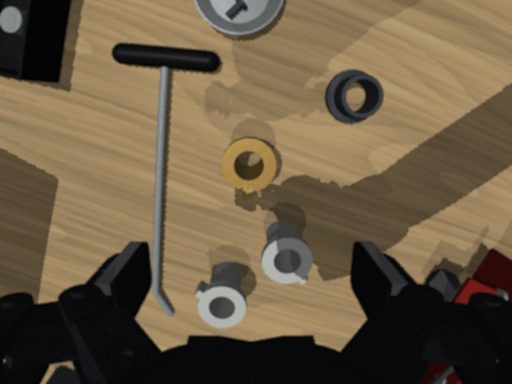

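Run:
```python
from h import *
np.set_printoptions(precision=4,suppress=True)
a=cv2.imread("pics/w2.png")
cv2.imwrite("pics/w2c.png",cv2.resize(a[130:200,214:284],(590,590),interpolation=cv2.INTER_CUBIC))
d=np.load("pics/w2.npy");c=ctrl.get_calibration("wrist");P,uv=cloud(c,d,np.ones(d.shape,bool))
s=np.array([.5659,-.36])
r=np.hypot(*(P[:,:2]-s).T)
for zmin in(.05,.07):
  k=(P[:,2]>zmin)&(P[:,2]<.09)&(r>.0292)&(r<.04);q=P[k][:,:2]-s;y=np.degrees(np.arctan2(q[:,1],q[:,0]));print(len(q),np.sort(y).round(0))
```

```text
43 [11. 11. 11. 12. 12. 13. 13. 13. 14. 15. 15. 15. 15. 17. 17. 17. 17. 17.
 19. 19. 19. 19. 19. 21. 21. 21. 21. 21. 22. 23. 23. 23. 23. 24. 24. 24.
 25. 25. 26. 26. 26. 26. 27.]
43 [11. 11. 11. 12. 12. 13. 13. 13. 14. 15. 15. 15. 15. 17. 17. 17. 17. 17.
 19. 19. 19. 19. 19. 21. 21. 21. 21. 21. 22. 23. 23. 23. 23. 24. 24. 24.
 25. 25. 26. 26. 26. 26. 27.]
```

View pics/w2c.png

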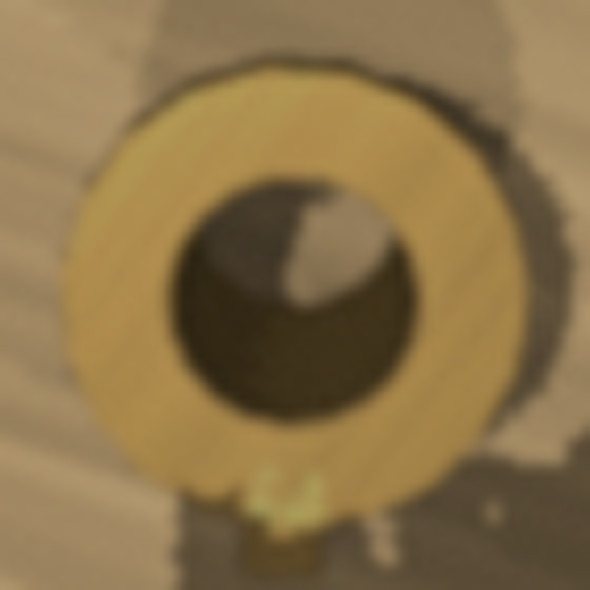

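The crop shows the tab straight below the ring at (285,500), in line with the tool z, so no turn is needed. Descending to grip.

Call:
{"fn": "arm_command", "kwargs": {
  "moves": [
    [[0.5, -0.1, -0.09, 0], [1, 0, 0, 0], [1, 0, 0, 0], [1, 0, 0, 0], [1, 0, 0, 0], [1, 0, 0, 0], [0.9, 0, 0, 0], [0.6, 0, 0, 0], [0.4, 0, 0, 0], [0, 0, 0, 0], [0, 0, 0, 0], [0, 0, 0, 0]]
  ]
}}

```text
t: 5.25
position: [0.5669, -0.3595, 0.0499]
orientation: [-0.121, 0.696, 0.121, 0.697]
force: [0.9, -0.2, -0.4]
width: 0.997
```

Run:
```python
from h import *
units([.5659,-.360,.047])
p,d=ctrl.capture("wrist");cv2.imwrite("pics/w3.png",p[:,:,::-1])
```

```text
t 5.25 pos [ 0.5669 -0.3595  0.0499] R [[0.002, -0.337, 0.941], [-0.001, 0.941, 0.337], [-1.0, -0.001, 0.001]] q [-0.66   0.667  0.079  0.981  0.    -1.004] F [ 0.9 -0.2 -0.4]
units [ 0.1  -0.   -0.04] rows 0.1 0.07414932067850127
```

View pics/w3.png

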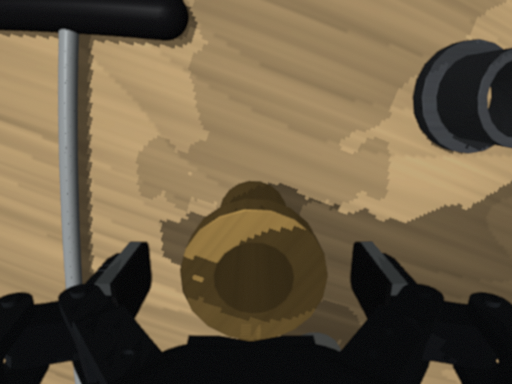

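The bushing is centred between the pads at (254,272). Closing.

Call:
{"fn": "arm_command", "kwargs": {
  "moves": [
    [[0.1, 0, -0.03, 0], [0, 0, 0, 0], [0, 0, 0, 0], [0, 0, 0, 0], [0, 0, 0, 0], [0, 0, 0, 0], [0, 0, 0, 0], [0, 0, 0, 0], [0, 0, 0, 0], [0, 0, 0, 0]]
  ],
  "claw": 1,
  "squeeze": 100
}}

```text
t: 6.13
position: [0.5655, -0.3608, 0.0464]
orientation: [-0.121, 0.696, 0.12, 0.697]
force: [-1.2, 1.6, 5.4]
width: 0.632
```

Call:
{"fn": "arm_command", "kwargs": {
  "moves": [
    [[-0.5, 0, 0, 0], [-1, 0, 0, 0], [-1, 0, 0, 0], [-1, 0, 0, 0], [-1, 0, 0, 0], [-1, 0, 0, 0], [-1, 0, 0, 0], [-0.5, 0, 0, 0], [0, 0, 0, 0], [0, 0, 0, 0]]
  ]
}}

```text
t: 6.97
position: [0.5653, -0.361, 0.2548]
orientation: [-0.121, 0.697, 0.12, 0.697]
force: [0.6, -0.1, -4.1]
width: 0.632
```

Run:
```python
from h import *
units([.5659,-.360,.047])
p,d=ctrl.capture("wrist");cv2.imwrite("pics/w4.png",p[:,:,::-1])
```

```text
t 6.9667 pos [ 0.5653 -0.361   0.2548] R [[0.0, -0.336, 0.942], [-0.0, 0.942, 0.336], [-1.0, -0.0, 0.0]] q [-0.663  0.594  0.486  1.463 -0.    -1.005] F [ 0.6 -0.1 -4.1]
units [6.92 0.03 0.03] rows 6.92 4.9820921869641674
```

View pics/w4.png

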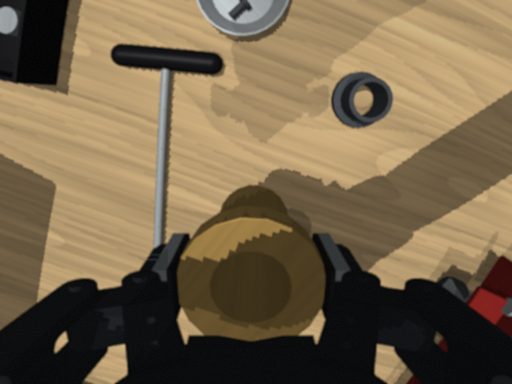

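The bushing is held and square in the jaws. Now swinging to the jack's azimuth. I'll try reaching outward past the limit to tilt the tool.

Call:
{"fn": "arm_command", "kwargs": {
  "moves": [
    [[-0.4, 0, 0, 0.84], [-0.4, 0, 0, 0.84], [-0.4, 0, 0, 0.84], [-0.4, 0, 0, 0.84], [-0.4, 0, 0, 0.84], [0, 0.92, 0.08, 0], [0, 0.92, 0.08, 0], [0, 0.92, 0.08, 0], [0, 0.92, 0.08, 0], [0, 0.92, 0.08, 0], [0, 0.92, 0.08, 0], [0, 0.92, 0.08, 0], [0, 0.92, 0.08, 0], [0, 0.92, 0.08, 0], [0, 0.92, 0.08, 0], [0, 0.92, 0.08, 0], [0, 0, 0, 0]]
  ]
}}

```text
t: 8.43
position: [0.6203, -0.0554, 0.3121]
orientation: [0.034, 0.708, -0.031, 0.705]
force: [0.3, -0.5, -4.0]
width: 0.631
```

Call:
{"fn": "arm_command", "kwargs": {
  "moves": [
    [[0, 0, 0.6, 0], [0, 0, 0.6, 0], [0, 0, 0.6, 0], [0, 0, 0.6, 0], [0, 0, 0.6, 0], [0, 0, 0.6, 0], [0, 0, 0.6, 0], [0, 0, 0.6, 0], [0, 0, 0.6, 0], [0, 0, 0.6, 0]]
  ]
}}

```text
t: 9.27
position: [0.7627, -0.0752, 0.2915]
orientation: [0.033, 0.69, -0.036, 0.722]
force: [0.3, 0.6, -4.4]
width: 0.631
```

Run:
```python
from h import *
units([.57,.04,.25])
```

```text
t 9.2667 pos [ 0.7627 -0.0752  0.2915] R [[0.045, 0.097, 0.994], [-0.006, 0.995, -0.097], [-0.999, -0.001, 0.045]] q [-0.182  0.925  1.217  1.819  0.003 -0.085] F [ 0.3  0.6 -4.4]
units [ 1.07  3.2  -6.82] rows 6.82 5.473712265033825
```

The reach-limit trick works: the tool has begun tilting outward (2.6°) with no side tilt. Continuing.

Call:
{"fn": "arm_command", "kwargs": {
  "moves": [
    [[-0.2, 0, 1, 0], [-0.2, 0, 1, 0], [-0.2, 0, 1, 0], [-0.2, 0, 1, 0], [-0.2, 0, 1, 0], [-0.2, 0, 1, 0], [-0.2, 0, 1, 0], [-0.2, 0, 1, 0]]
  ]
}}

```text
t: 9.93
position: [0.856, -0.0839, 0.2836]
orientation: [0.028, 0.621, -0.04, 0.782]
force: [-0.0, 0.2, -4.0]
width: 0.631
```

Run:
```python
from h import *
units([.57,.04,.25])
```

```text
t 9.9333 pos [ 0.856  -0.0839  0.2836] R [[0.225, 0.098, 0.969], [-0.028, 0.995, -0.094], [-0.974, -0.006, 0.227]] q [-0.176  0.95   1.218  1.609  0.011 -0.077] F [-0.   0.2 -4. ]
units [-1.17  3.19 -9.88] rows 9.88 7.517062366114844
```

Call:
{"fn": "arm_command", "kwargs": {
  "moves": [
    [[-0.1, 0, 1, 0], [-0.1, 0, 1, 0], [-0.1, 0, 1, 0], [-0.1, 0, 1, 0], [-0.1, 0, 1, 0], [-0.1, 0, 1, 0], [-0.1, 0, 1, 0], [-0.1, 0, 1, 0]]
  ]
}}

```text
t: 10.6
position: [0.942, -0.0918, 0.2978]
orientation: [0.023, 0.546, -0.045, 0.836]
force: [0.1, -0.2, -3.9]
width: 0.63
```

Run:
```python
from h import *
units([.57,.04,.25])
```

```text
t 10.6 pos [ 0.942  -0.0918  0.2978] R [[0.4, 0.099, 0.911], [-0.05, 0.995, -0.087], [-0.915, -0.011, 0.403]] q [-0.17   0.967  1.219  1.408  0.019 -0.069] F [ 0.1 -0.2 -3.9]
units [ -3.72   3.16 -12.32] rows 12.32 9.533037965879416
```

Call:
{"fn": "arm_command", "kwargs": {
  "moves": [
    [[-0.1, 0, 1, 0], [-0.1, 0, 1, 0], [0, 0, 0, 0], [0, 0, 0, 0]]
  ]
}}

```text
t: 10.93
position: [0.9598, -0.0933, 0.3082]
orientation: [0.021, 0.526, -0.045, 0.849]
force: [-0.3, 0.1, -4.3]
width: 0.628
```

```bash
cat > tgt.py <<'E'
from h import *
A=np.array([-.4518,.0434,.8911]);M=np.array([.5697,.0401,.1808]);SD=np.array([.8856,-.099,.4538])
def where():
    s=ctrl.sense();R=Ro.from_quat(s['orientation']).as_matrix()
    # bushing seat: held flange; grasp: TCP z .0464 with foot at 0 => seat .066 => TCP is .0196 ahead of seat
    seat=s['position']-R[:,0]*.0196
    print("tilt",np.degrees(np.arccos(-R[2,0])).round(2),"err angle tool x vs -axis",np.degrees(np.arccos(-R[:,0]@A)).round(2),"vec in tool yz",np.degrees(R[:,1:].T@(-A)).round(2),"tab turn err deg (+ turn needed)",np.degrees(np.arctan2(-R[:,1]@SD* -1,R[:,2]@SD)).round(2))
    e=seat-M;h=e@A;print("seat height above mouth",h.round(4),"lateral world",(e-h*A).round(4),"in tool y,z units",((R.T@(e-h*A))/.03).round(3))
    return s,R,seat
if __name__=="__main__":
    where();units(M+A*.09-A*.0196)
E
python3 tgt.py
```

```text
tilt 26.45 err angle tool x vs -axis 0.76 vec in tool yz [0.7  0.55] tab turn err deg (+ turn needed) -0.89
seat height above mouth -0.0489 lateral world [ 0.3593 -0.1302  0.1885] in tool y,z units [-0.094 -3.199 13.841]
t 10.9333 pos [ 0.9598 -0.0933  0.3082] R [[0.442, 0.1, 0.891], [-0.055, 0.995, -0.084], [-0.895, -0.012, 0.445]] q [-0.169  0.965  1.22   1.364  0.02  -0.067] F [-0.3  0.1 -4.3]
units [ -4.53   3.15 -13.88] rows 13.88 10.746349994448208
```

Call:
{"fn": "arm_command", "kwargs": {
  "moves": [
    [[0, 0.2, -0.8, 0.15], [0, 0.2, -0.87, 0], [-0.2, 0.2, -0.87, 0], [-0.5, 0.2, -0.87, 0], [-0.6, 0.2, -0.87, 0], [-0.6, 0.2, -0.87, 0], [-0.6, 0.2, -0.87, 0], [-0.6, 0.2, -0.87, 0], [-0.6, 0.2, -0.87, 0], [-0.6, 0.2, -0.87, 0], [-0.2, 0.2, -0.87, 0], [0, 0.2, -0.87, 0], [0, 0.2, -0.87, 0], [0, 0.2, -0.87, 0], [0, 0.2, -0.87, 0], [0, 0.15, -0.87, 0], [0, 0, 0, 0], [0, 0, 0, 0]]
  ]
}}

```text
t: 12.43
position: [0.5574, 0.04, 0.2515]
orientation: [0.025, 0.528, -0.047, 0.848]
force: [0.7, 0.1, -3.6]
width: 0.629
```

```bash
python3 tgt.py
python3 - <<'E'
from h import *
for n in ["wrist","scene"]:
    p,d=ctrl.capture(n);cv2.imwrite(f"pics/{n}5.png",p[:,:,::-1]);np.save(f"pics/{n}5.npy",d)
E
```

```text
tilt 26.17 err angle tool x vs -axis 0.97 vec in tool yz [0.69 0.82] tab turn err deg (+ turn needed) -0.45
seat height above mouth 0.0882 lateral world [ 0.0189 -0.0029  0.0097] in tool y,z units [-0.01  -0.032  0.714]
t 12.4333 pos [0.5574 0.04   0.2515] R [[0.438, 0.106, 0.893], [-0.054, 0.994, -0.092], [-0.897, -0.008, 0.441]] q [-0.015 -0.034 -0.488  0.662 -0.047  0.078] F [ 0.7  0.1 -3.6]
units [-0.05  0.04 -0.71] rows 0.71 0.5098989815236682
```

View pics/wrist5.png

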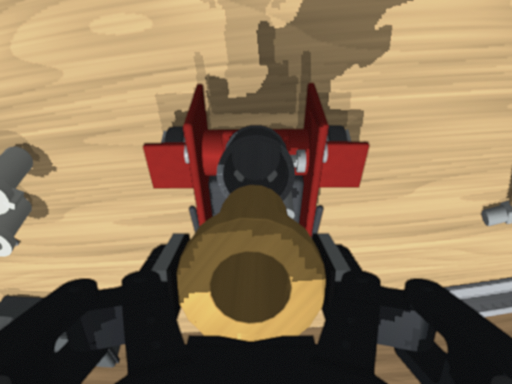

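View pics/scene5.png

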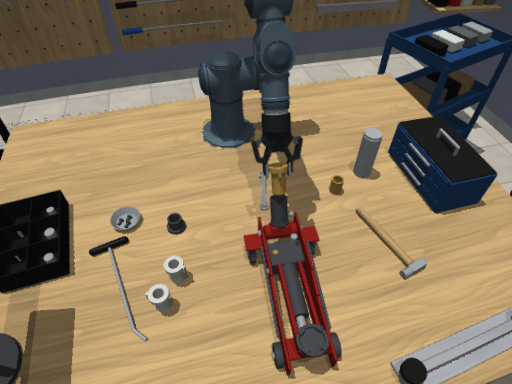

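The wrist picture shows the bushing at (252,280) in the jaws, with the socket mouth at (256,170) just above it; the scene view shows both in line. I'll measure the offset between the two in the same camera.

Run:
```python
from tgt import *
from scipy.optimize import least_squares
np.set_printoptions(precision=4,suppress=True)
c=ctrl.get_calibration("wrist");d=np.load("pics/wrist5.npy");s,R,seat=where()
P,uv=cloud(c,d,np.ones(d.shape,bool))
def fit(ctr0,a,rm,hw,tol,rlo,rhi):
    q=P-ctr0;h=q@a;r=np.linalg.norm(q-h[:,None]*a,axis=1)
    B=P[(abs(h)<.01)&(r>rlo)&(r<rhi)];h=(B-ctr0)@a
    hist,e=np.histogram(h,40);h0=e[hist.argmax()]+.00025;C=B[abs(h-h0)<tol]
    X=R[:,1];X=X-(X@a)*a;X/=np.linalg.norm(X);Y=np.cross(a,X);xy=np.c_[(C-ctr0)@X,(C-ctr0)@Y]
    f=lambda p:np.maximum(abs(np.hypot(*(xy-p).T)-rm)-hw,0)
    o=least_squares(f,[0,0],loss='soft_l1',f_scale=.0005);hh=np.median((C-ctr0)@a)
    print("n",len(C),"h",hh,"xy",o.x,"ang",np.degrees(np.arctan2(xy[:,1],xy[:,0])).min().round(),np.degrees(np.arctan2(xy[:,1],xy[:,0])).max().round(),"cost",o.cost)
    _,_,vt=np.linalg.svd(C-C.mean(0));n=vt[2]*np.sign(vt[2][2]);print(" normal",n,"vs a deg",np.degrees(np.arccos(n@a)))
    return ctr0+hh*a+o.x[0]*X+o.x[1]*Y,n
m,_=fit(M,A,.023,.0019,.0015,.015,.032);print("rim",m, "vs M",m-M)
t,n=fit(seat-R[:,0]*.014,-R[:,0],.0215,.0063,.0015,.01,.034);print("flange",t,"est seat",t+R[:,0]*.014,"vs",seat)
s2=t+R[:,0]*.014
for a in (A,-R[:,0]):
  e=s2-m;h=e@a;print("h",h,"lateral tool units",(R.T@(e-h*a)/.03))
```

```text
tilt 26.56 err angle tool x vs -axis 0.67 vec in tool yz [0.69 0.43] tab turn err deg (+ turn needed) -0.39
seat height above mouth 0.0892 lateral world [ 0.0234 -0.0035  0.012 ] in tool y,z units [-0.006 -0.036  0.884]
n 1035 h 0.0009621505156495632 xy [-0.0001 -0.0056] ang -179.0 180.0 cost 5.261253028412116e-07
 normal [-0.4565  0.0416  0.8888] vs a deg nan
rim [0.5742 0.0396 0.1842] vs M [ 0.0045 -0.0005  0.0034]
n 10538 h -0.0006562360222585677 xy [-0.0009 -0.0001] ang -180.0 180.0 cost 0.00021875787978169826
 normal [-0.4419  0.0368  0.8963] vs a deg 1.0374284808656444
flange [0.5469 0.0402 0.2843] est seat [0.5531 0.0395 0.2718] vs [0.5528 0.0405 0.2723]
h 0.08762387335899871 lateral tool units [-0.0043 -0.0647  0.7023]
h 0.08774811061156194 lateral tool units [ 0.     -0.1     0.6802]<stdin>:14: RuntimeWarning: invalid value encountered in arccos
```

The arm was still settling between picture and calibration, so I'll repeat this at rest.

```bash
cat > rel.py <<'E'
from tgt import *
from scipy.optimize import least_squares
np.set_printoptions(precision=4,suppress=True)
def go(name):
    s,R,seat=where();print("qvel",np.abs(s['qvel']).max())
    c=ctrl.get_calibration("wrist");p,d=ctrl.capture("wrist");cv2.imwrite(f"pics/{name}.png",p[:,:,::-1])
    P,uv=cloud(c,d,np.ones(d.shape,bool))
    def fit(ctr0,a,rm,hw,tol,rlo,rhi):
        for k in range(3):
            q=P-ctr0;h=q@a;r=np.linalg.norm(q-h[:,None]*a,axis=1)
            B=P[(abs(h)<.01)&(r>rlo)&(r<rhi)];h=(B-ctr0)@a
            hist,e=np.histogram(h,40);h0=e[hist.argmax()]+.00025;C=B[abs(h-h0)<tol]
            X=R[:,1];X=X-(X@a)*a;X/=np.linalg.norm(X);Y=np.cross(a,X);xy=np.c_[(C-ctr0)@X,(C-ctr0)@Y]
            f=lambda p:np.maximum(abs(np.hypot(*(xy-p).T)-rm)-hw,0)
            o=least_squares(f,[0,0],loss='soft_l1',f_scale=.0005);hh=np.median((C-ctr0)@a)
            ctr0=ctr0+hh*a+o.x[0]*X+o.x[1]*Y
        _,_,vt=np.linalg.svd(C-C.mean(0));n=vt[2]*np.sign(vt[2][2]);print("n",len(C),"normal",n,"cost",o.cost)
        return ctr0,n
    m,_=fit(M,A,.023,.0019,.0015,.015,.030);print("rim",m, "vs M",m-M)
    t,n=fit(seat-R[:,0]*.014,-R[:,0],.0215,.0063,.0015,.01,.034);s2=t+R[:,0]*.014;print("est seat",s2,"vs",seat)
    e=s2-m;h=e@A;print("h",h,"lateral tool units",(R.T@(e-h*A)/.03).round(3))
if __name__=="__main__":
    import sys;go(sys.argv[1])
E
python3 rel.py w6; python3 rel.py w7
```

```text
tilt 26.56 err angle tool x vs -axis 0.67 vec in tool yz [0.69 0.43] tab turn err deg (+ turn needed) -0.39
seat height above mouth 0.0892 lateral world [ 0.0234 -0.0035  0.012 ] in tool y,z units [-0.006 -0.036  0.884]
qvel 0.037883340867782875
n 1120 normal [-0.4527  0.0431  0.8906] cost 5.184955007569616e-07
rim [0.5695 0.0402 0.1807] vs M [-0.0002  0.0001 -0.0001]
n 10511 normal [-0.4412  0.0374  0.8966] cost 0.00020598214884371966
est seat [0.5531 0.0394 0.2718] vs [0.5528 0.0405 0.2723]
h 0.08859547975917301 lateral tool units [-0.006 -0.071  0.896]
tilt 26.61 err angle tool x vs -axis 0.64 vec in tool yz [0.7  0.38] tab turn err deg (+ turn needed) -0.37
seat height above mouth 0.0893 lateral world [ 0.0242 -0.0037  0.0124] in tool y,z units [-0.005 -0.038  0.913]
qvel 0.01641578079904309
n 1147 normal [-0.451   0.0429  0.8915] cost 6.591159537867322e-07
rim [0.5695 0.0402 0.1808] vs M [-0.0002  0.0001  0.    ]
n 10447 normal [-0.4421  0.0365  0.8962] cost 0.00020937657819948996
est seat [0.5538 0.0393 0.2723] vs [0.5535 0.0403 0.2728]
h 0.08858871454595686 lateral tool units [-0.005 -0.073  0.923]
```

Call:
{"fn": "arm_command", "kwargs": {
  "moves": [
    [[0, 0.07, -0.3, 0.06], [0, 0, -0.3, 0], [0, 0, -0.3, 0], [0.3, 0, 0, 0], [0, 0, 0, 0], [0, 0, 0, 0], [0, 0, 0, 0]]
  ]
}}

```text
t: 13.22
position: [0.5409, 0.0436, 0.2333]
orientation: [0.028, 0.526, -0.049, 0.849]
force: [0.9, 0.4, -4.1]
width: 0.629
```

```bash
python3 rel.py w8
```

```text
tilt 26.42 err angle tool x vs -axis 0.78 vec in tool yz [0.71 0.58] tab turn err deg (+ turn needed) -0.03
seat height above mouth 0.0796 lateral world [-0.0015  0.0011 -0.0008] in tool y,z units [ 0.     0.032 -0.06 ]
qvel 0.01167078967679912
n 769 normal [-0.4525  0.0409  0.8908] cost 5.060713587128252e-07
rim [0.5696 0.0402 0.1808] vs M [-0.0001  0.0001 -0.    ]
n 10409 normal [-0.4388  0.0369  0.8978] cost 0.00022439164598905844
est seat [0.5326 0.0437 0.2504] vs [0.5323 0.0447 0.2509]
h 0.07891511444009652 lateral tool units [ 0.001 -0.005 -0.049]
```

View pics/w8.png

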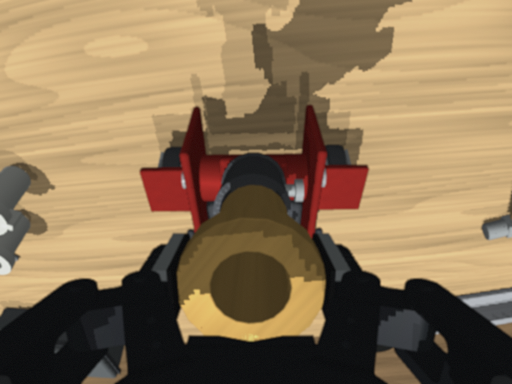

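Call:
{"fn": "arm_command", "kwargs": {
  "moves": [
    [[0.1, 0.01, 0.06, 0], [0.1, 0, 0, 0], [0.1, 0, 0, 0], [0.1, 0, 0, 0], [0.1, 0, 0, 0], [0.1, 0, 0, 0], [0.1, 0.01, 0, 0], [0, 0, 0, 0], [0, 0, 0, 0]]
  ]
}}

```text
t: 14.02
position: [0.5517, 0.0428, 0.2151]
orientation: [0.028, 0.526, -0.05, 0.848]
force: [0.8, 0.4, -4.0]
width: 0.63
```

```bash
python3 rel.py w9; python3 -c "
from h import *
s=ctrl.sense();print(Ro.from_quat(s['orientation']).as_matrix().T@s['force'],s['moment'])"
```

```text
tilt 26.39 err angle tool x vs -axis 0.82 vec in tool yz [0.72 0.6 ] tab turn err deg (+ turn needed) -0.03
seat height above mouth 0.0584 lateral world [-0.0003  0.0012 -0.0002] in tool y,z units [-0.     0.04  -0.016]
qvel 0.005011708805719631
n 936 normal [-0.4562  0.0433  0.8888] cost 1.6000609996389882e-05
rim [0.5699 0.0402 0.1809] vs M [0.0002 0.0001 0.0001]
n 10543 normal [-0.4392  0.0376  0.8976] cost 0.00021800278050768644
est seat [0.5433 0.0429 0.2321] vs [0.543  0.0439 0.2326]
h 0.05772811758790004 lateral tool units [ 0.     0.003 -0.021]
[ 3.50294614 -0.39502243 -2.4691484 ] [ 0.07802603  0.67068525 -0.05143246]
```

View pics/w9.png

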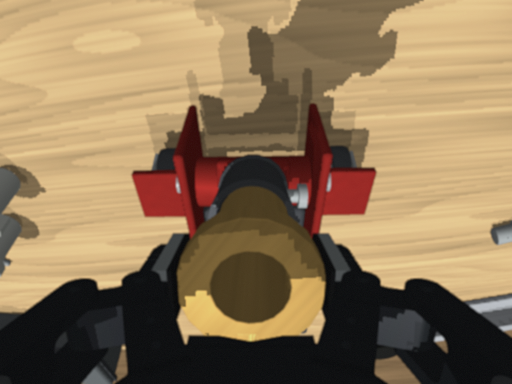

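The foot is about 8 mm into the bore with no contact force. Sliding further in.

Call:
{"fn": "arm_command", "kwargs": {
  "moves": [
    [[0.14, 0, 0.01, 0], [0.14, 0, 0, 0], [0.14, 0.01, 0, 0], [0.14, 0, 0.01, 0], [0.14, 0, 0, 0], [0.14, 0.01, 0, 0], [0.14, 0, 0, 0], [0.14, 0, 0, 0], [0.14, 0, 0, 0], [0.14, 0, 0, 0], [0, 0, 0, 0], [0, 0, 0, 0], [0, 0, 0, 0]]
  ]
}}

```text
t: 15.15
position: [0.5709, 0.0412, 0.1781]
orientation: [0.028, 0.526, -0.049, 0.849]
force: [1.1, -0.5, -4.1]
width: 0.629
```

```bash
cat > st.py <<'E'
from tgt import *
s,R,_=where();print("Ftool",(R.T@s['force']).round(1),"M",(R.T@s['moment']).round(2),"t",s['t'],"w",s['width'])
E
python3 st.py;python3 - <<'E'
from h import *
for n in ["wrist","scene"]:
    p,d=ctrl.capture(n);np.save(f"pics/{n}10.npy",d)
    if n=="scene":p=cv2.resize(p[140:240,230:330],(600,600),interpolation=cv2.INTER_CUBIC)
    cv2.imwrite(f"pics/{n}10.png",p[:,:,::-1])
E
```

```text
tilt 26.41 err angle tool x vs -axis 0.78 vec in tool yz [0.7  0.58] tab turn err deg (+ turn needed) -0.03
seat height above mouth 0.0167 lateral world [ 0.      0.0015 -0.0001] in tool y,z units [-0.001  0.048 -0.004]
Ftool [ 4.2 -0.3 -0.8] M [-0.02  0.75  0.05] t 15.15 w 0.6293714241928635
```

View pics/scene10.png

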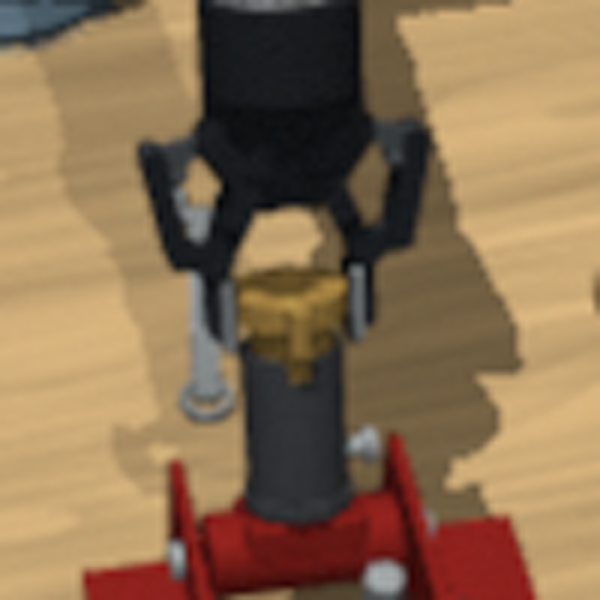

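The scene crop shows the tab at (300,345) directly above the slot at (300,375). Continuing down.

Call:
{"fn": "arm_command", "kwargs": {
  "moves": [
    [[0.1, 0, 0, 0], [0.1, 0, 0, 0], [0.1, 0, 0, 0], [0.1, 0.005, 0, 0], [0, 0, 0, 0], [0, 0, 0, 0]]
  ]
}}

```text
t: 15.75
position: [0.5762, 0.04, 0.1669]
orientation: [0.027, 0.526, -0.05, 0.848]
force: [1.0, -2.7, -4.8]
width: 0.627
```

```bash
python3 st.py
```

```text
tilt 26.4 err angle tool x vs -axis 0.88 vec in tool yz [0.8  0.59] tab turn err deg (+ turn needed) -0.01
seat height above mouth 0.0043 lateral world [-0.0002  0.0008 -0.0002] in tool y,z units [-0.     0.025 -0.012]
Ftool [ 4.9 -2.5 -0.9] M [-0.06  0.48 -0.66] t 15.75 w 0.6266830727250974
```

The shoulder is about 4 mm proud, so the tab is in the slot. Now the press fit.

Call:
{"fn": "arm_command", "kwargs": {
  "moves": [
    [[0.04, 0, 0, 0], [0.04, 0, 0, 0], [0.04, 0, 0, 0], [0.04, 0, 0, 0], [0, 0, 0, 0], [0, 0, 0, 0]]
  ]
}}

```text
t: 16.25
position: [0.5787, 0.0399, 0.1644]
orientation: [0.027, 0.525, -0.05, 0.849]
force: [-6.8, -2.9, 6.2]
width: 0.636
```

```bash
python3 st.py
```

```text
tilt 26.53 err angle tool x vs -axis 0.77 vec in tool yz [0.78 0.46] tab turn err deg (+ turn needed) -0.02
seat height above mouth 0.0009 lateral world [0.0007 0.0008 0.0003] in tool y,z units [-0.001  0.031  0.023]
Ftool [-8.4 -3.7 -2.9] M [-0.02  0.98 -0.87] t 16.25 w 0.636272701634027
```

Call:
{"fn": "arm_command", "kwargs": {
  "moves": [
    [[0.04, 0, 0, 0], [0.04, 0, 0, 0], [0.04, 0, 0, 0], [0, 0, 0, 0], [0, 0, 0, 0]]
  ]
}}

```text
t: 16.67
position: [0.579, 0.0398, 0.1641]
orientation: [0.027, 0.525, -0.05, 0.849]
force: [-31.8, -2.0, 35.8]
width: 0.632
```

```bash
python3 st.py
```

```text
tilt 26.6 err angle tool x vs -axis 0.77 vec in tool yz [0.81 0.39] tab turn err deg (+ turn needed) -0.05
seat height above mouth 0.0005 lateral world [0.0008 0.0008 0.0004] in tool y,z units [-0.001  0.03   0.027]
Ftool [-46.1  -5.8 -12.1] M [ 0.01  2.78 -1.35] t 16.6667 w 0.6316200912280046
```

The push rose to 46 N with no further travel, so the bushing has bottomed. Checking the picture, then releasing.

```bash
cat > sc.py <<'E'
from h import *
import sys
p,d=ctrl.capture("scene")
cv2.imwrite(f"pics/{sys.argv[1]}.png",cv2.resize(p[150:240,235:325],(590,590),interpolation=cv2.INTER_CUBIC)[:,:,::-1])
E
python3 sc.py s11
```

```text
(no output)
```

View pics/s11.png

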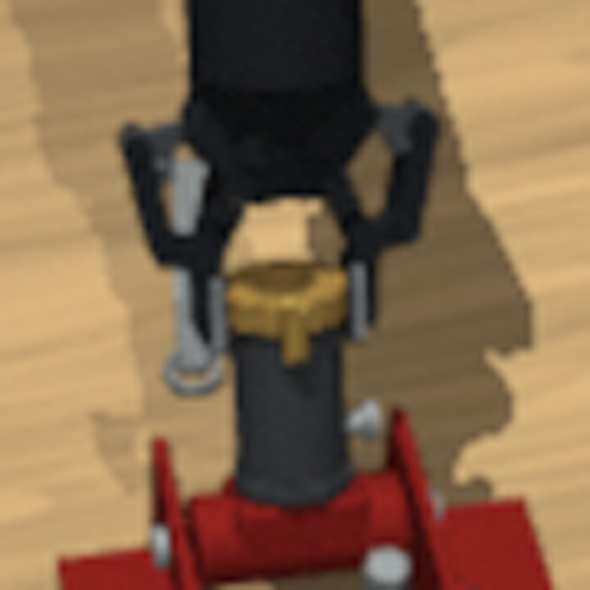

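Call:
{"fn": "arm_command", "kwargs": {
  "moves": [
    [[-0.1, 0, 0, 0], [0, 0, 0, 0], [0, 0, 0, 0], [0, 0, 0, 0], [0, 0, 0, 0], [0, 0, 0, 0], [0, 0, 0, 0], [0, 0, 0, 0]]
  ],
  "claw": -1
}}

```text
t: 17.38
position: [0.5785, 0.0404, 0.162]
orientation: [0.028, 0.526, -0.049, 0.848]
force: [0.8, 0.1, 0.2]
width: 0.996
```

Call:
{"fn": "arm_command", "kwargs": {
  "moves": [
    [[-0.2, 0, 0, 0], [-0.5, 0, 0, 0], [-0.7, 0, 0, 0], [-0.8, 0, 0, 0], [-0.8, 0, 0, 0], [-0.6, 0, 0, 0], [0, 0, 0, 0], [0, 0, 0, 0], [0, 0, 0, 0], [0, 0, 0, 0]]
  ]
}}

```text
t: 18.22
position: [0.5302, 0.0462, 0.2575]
orientation: [0.028, 0.527, -0.049, 0.848]
force: [0.1, 0.7, 0.3]
width: 0.998
```

```bash
python3 sc.py s12
python3 - <<'E'
from tgt import *
np.set_printoptions(precision=4,suppress=True)
where()
c=ctrl.get_calibration("wrist");p,d=ctrl.capture("wrist");cv2.imwrite("pics/w12.png",p[:,:,::-1])
P,uv=cloud(c,d,np.ones(d.shape,bool))
q=P-M;h=q@A;L=q-h[:,None]*A;r=np.linalg.norm(L,axis=1)
B=P[(r<.03)&(r>.014)&(abs(h-.014)<.012)];C=B
for _ in range(5):
    m=C.mean(0);n=np.linalg.svd(C-m)[2][2];n*=np.sign(n[2]);C=B[abs((B-m)@n)<.0015]
hh=(C-M)@A;print(len(B),len(C),"top height med",np.median(hh),hh.min(),hh.max(),"normal",n,"deg",np.degrees(np.arccos(n@A)))
from scipy.optimize import least_squares
X=np.cross([0,1,0],A);X/=np.linalg.norm(X);Y=np.cross(A,X);xy=np.c_[(C-M)@X,(C-M)@Y]
o=least_squares(lambda p:np.maximum(abs(np.hypot(*(xy-p).T)-.0215)-.0063,0),[0,0],loss='soft_l1',f_scale=.0005);print("ctr",o.x)
E
```

```text
tilt 26.25 err angle tool x vs -axis 0.92 vec in tool yz [0.72 0.74] tab turn err deg (+ turn needed) -0.03
seat height above mouth 0.1059 lateral world [-0.0002  0.0026 -0.0003] in tool y,z units [-0.001  0.084 -0.019]
4232 3679 top height med 0.014698212654383421 0.01279788700137509 0.016645513143593183 normal [-0.4405  0.0316  0.8972] deg 0.8835312822055603
ctr [ 0.001  -0.0004]
```

View pics/s12.png

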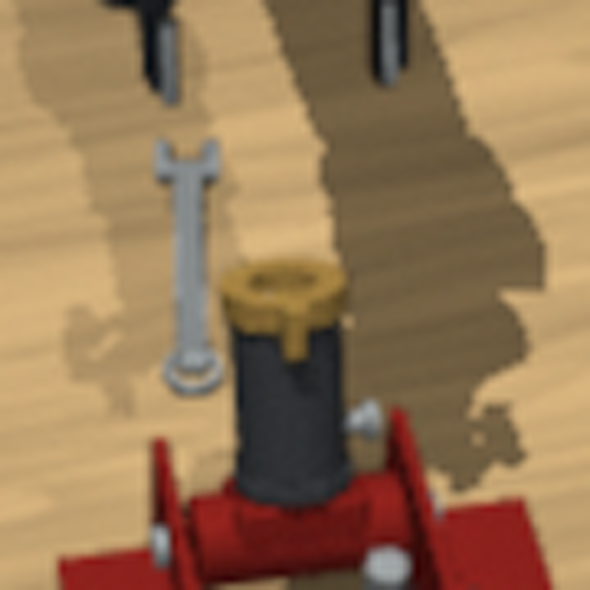

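View pics/w12.png

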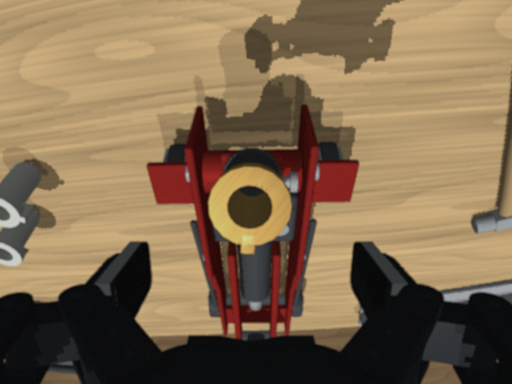

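```bash
python3 -c "
from h import *
s=ctrl.sense();print(s['t'],s['force'],abs(s['qvel']).max());print(ctrl.job_done())"
```

```text
18.3167 [ 0.14297179 -1.80818427  0.33554982] 0.00673593258166332
the job is handed in; nothing more can be done
None
```

The bushing is pressed into the handle socket with its tab in the slot, and I handed the job in at 18.3 s. The arm stood clear of everything, and handing in gave no verdict.

- **How it was fitted:** I gripped the bronze bushing across its shoulder, square to the tab. The moves offer no tilt, so I reached past the arm's limit until the tool leaned about 26.5°, close to the socket's measured 27°. I then lined the tab up with the slot seen in the wrist depth picture and pressed.
- **Fully home:** the push reached about 46 N with no further travel, against the 10 to 20 N the press fit needs. The scene picture shows the tab in the slot and no visible gap under the shoulder.
- **Measurements after release, against the rim as measured before the insertion:**

| Check | Measured | Limit |
|---|---|---|
| Shoulder above rim | about 0.7 mm | 1.5 mm |
| Centre offset | about 1.1 mm | 3 mm |
| Axis tilt | about 0.9° | 3° |

- **Disagreements:** the 0.7 mm does not agree with a fully flush shoulder, but the same depth fit showed a similar offset earlier. One rim measurement was about 5 mm out because the arm was still settling. Repeated nearly at rest, it agreed with the first to 0.2 mm.
- **Not checked:** I did not measure the other things on the bench afterwards. I saw no sign of contact with any of them.

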